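Draw the graphite plate out from under the stack

TASK

Draw the graphite plate out from under the stack in the metal channel and slide it along the channel until its end sits flush against the end stop, leaving the stack standing behind the fence as it was stacked. The plate is too wide to grip: press closed fingertips on its bare end and drag it, keeping the push on it under 25 N because graphite is brittle. Do not touch the stack or shift the other things on the bench, and finish with the hand lifted clear.

Things in the scene. Friction and masses are not known exactly. Their poses are not given: they have to be found in the camera images.
- jig: Fixed aluminium channel 134 x 330 mm lying across the bench on levelling feet, with a bridging fence and an end stop. Axes: x across it, y along it (draw towards -y), z up. Origin: mid-width, at the height of its underside (2 to 14 mm above the bench, level), below the fence's -y face. Bed top at z 8 mm, y -195 to +135 mm; side lips rise 7 mm above it, inner faces at x -58 and +58 mm. Rigid.
- fence (a point): Top centre of the -y face of the steel fence that bridges the channel, at channel z 41 mm. The fence is full width, 12 mm thick (channel y 0 to +12 mm), its underside at channel z 16.5 mm, so that the plate passes under it and the stack is held back.
- stop (a point): Top centre of the end stop's inner face: a fixed steel bar across the -y end of the channel, face at channel y = -180 mm, top at channel z 20 mm. The plate's bare end is to butt flush on this face.
- plate: Loose dark graphite plate 110 (x) x 170 (y) x 6 mm, 0.2 kg, on the bed under the stack, its -y end bare for 45 to 65 mm past the fence. Origin: centre of underside; axes nearly the channel's. Flush on the stop: origin at channel y -95 mm, rear end clear of the fence. Top at channel z 14 mm. Friction 0.2 on the bed, 0.35 under the stack; fingertips about 0.8. Press 6 to 12 N to drag.
- mould: Lowest piece of the stack: a plain wooden mould block 90 (x) x 80 (y) x 30 mm, 0.14 to 0.28 kg, standing on the plate (underside at channel z 14 mm) 3 to 7 mm behind the fence. It slides up against the fence as the plate is drawn and drops 6 mm on to the bed when the plate is gone. Origin: centre of its underside.
- slab: Middle piece: a pale firebrick slab 80 (x) x 70 (y) x 15 mm, about 0.11 kg, lying on the wooden block. Origin: centre of its underside.
- crucible: Top piece: a small white lidded crucible, 62 mm across and 26 mm tall with its knob, about 0.08 kg, standing on the slab; the stack's top is at channel z 85 mm. Origin: centre of its underside.
- flux_pot: Bystander: small brass pot, 42 mm across, 55 mm tall, beyond the channel. Origin: centre of its underside.
- brick: Bystander: offcut of firebrick 55 x 75 x 30 mm, beyond the channel. Origin: centre of its underside.
- glass_rod: Bystander: green glass rod lying near the channel on the robot's side, 12 mm thick, about 130 mm long. Origin: its middle, at the bench.
- tumbler: Bystander: drinking glass 72 mm across, 90 mm tall, to the left. Origin: centre of its underside.
- reamer: Bystander: reamer with a dark wooden handle, 200 mm long, lying on the bench to the right. Origin: at the bench, about its middle.
- frit_jar: Bystander: amber glass jar 60 mm across, 80 mm tall, beyond the stop end of the channel. Origin: centre of its underside.
Mind the look-alikes: they are no part of the job. What is shaped like the crucible but red is not meant. Leave any green look-alike of the plate alone.

How it is judged:
By the outcome, as a careful person would: the job done as asked, in the order asked, and still so for the second after the job is handed in, with the robot touching nothing.
It also fails if it takes over 64 s, if anything falls off the work surface, if the arm or the gripper's body presses on something with over 40 N, if the wrist force passes 120 N, or if a joint passes its speed limit or range.

ROBOT

A 6-joint arm with a two-finger parallel gripper is mounted at the origin on the work surface. World frame = base frame: x ahead of the robot, y to its left, z up, the work surface at z = 0. Lengths are in m, angles in degrees, forces in N, time in s.
With the tool pointing down it reaches from about 0.275 to 0.725 m from the base axis. Payload 15.9 kg.
Tool frame: the origin (TCP) lies midway between the tips of the shut fingers; the grasp point (between the pads) lies 19 mm behind it; z points along the fingers, y is the line along which they close (so a half turn about z gives the same grasp; the last joint's range is limited). The gripper opens to 85 mm and grips with 20 to 120 N. Pads are 22 mm wide; open, the fingers measure 114 mm over their backs; the gripper's body (76 mm by 85 mm) begins 54 mm behind the grasp point. The pads swing forward as they close: fully open they stand 13 mm farther back than shut.
Start: joints at [73.109, 12.198, -1.971, 75.831, 0, 90], TCP at [0.145, 0.478, 0.231] pointing down, gripper open.
Joint ranges: [-170.91, 170.91], [-42.67, 98.43], [-65.05, 77.54], [-120.47, 116.71], [-90, 82.35], [-180, 180]. Speed limits (degrees/s): [108.29, 108.29, 136.94, 147.25, 180, 180].

INTERFACE

Orientations are given as a 3x3 rotation matrix whose columns are the frame's x, y, z axes.
In Python, from rig import manip, optics gives the robot as it stands. The module is installed in compiled form; this text tells all that it offers.
- The arm moves only by the tool send_rows, never from a script. Its argument "plan" is a list that holds one entry, the list of rows, each a list of 7 numbers: the turn, a rotation vector about the tool's x, y, z in rad, then the shift along the tool's x, y, z in m, then the opening, from -1 (shut) to 1 (fully open). In form: [[[wx, wy, wz, dx, dy, dz, fingers], ...]]. A call has exactly 10 rows; each row is the pose to reach, as a shift and turn from the pose commanded when the call began, along the tool's axes at that moment; what a row does not reach only later rows make up. A row lasts 1/8 s, in which the tool goes at most 62.5 mm and 10.7 degrees, less where a joint would pass 70% of its speed; a pose out of reach is approached as far as the arm can. A call with a gripper value outside its range is refused whole. The fingers move at their own pace and stop on an object; "grip_force" is the grip in N (left out, the last holds). Time passes only in rows, so rows that repeat a pose let the fingers close, or fill a call up. It gives the time, the measured TCP pose, the force, the opening and the grip force at its end, in the units of the state.
- manip.observe(): the state, without advancing time (a new reading comes with each control period).
- optics.grab_frame(name): name is "scene" or "top"; returns the picture (384x512x3 uint8, red, green, blue); there is no depth.
- optics.get_calibration(name): a dict with "intrinsics" (3x3 intrinsics, pixels), "rvec" (rotation vector, rad) and "tvec" (3), from world to camera coordinates, as OpenCV has them. Camera axes: x right, y down, z forward; pixel columns grow to the right and rows downward; lengths in m; the calibration is good to about 2 mm. A picture is of the moment at which its call begins. get_calibration takes no time and is no camera call.
- manip.sign_off(): hands the job in; it is judged then, once.
The state is a dict: "time_s": time; "q": joint angles; "dq": joint speeds; "tau": joint torques, N m; "tcp_pos": TCP position; "ee_rot": TCP orientation; "wrist_force": force on the tool from outside, world axes, zero at the start; "moment": the same for the moment, N m; "width": finger opening in m; "grasp_force": force on a finger pad.
Only numpy, scipy, OpenCV 4.12 (cv2) and the standard library are available. Lean on these libraries where they do the work, as an engineer would, in place of code of your own. Each camera call takes 0.05 s, during which the arm holds its last target. There are 200 camera calls.

## Working session

There is one attempt and no reset: what is moved stays moved. The work goes in short steps, Python scripts to look and compute and a tool call to move; the robot and the scene stay as the last step left them, time stands still between calls to the robot, and variables do not carry over. Pictures are saved under pics/ and viewed, at most 10 in all, crops included, and the job is handed in when it is done.

Besides the shell and the picture viewer there is one more tool, called as name(argument=value, ...), one argument or row to a line, values as JSON. send_rows: Moves the arm, as the interface text tells. Its arguments: {"type":"object","properties":{"plan":{"type":"array","items":{"type":"array","items":{"type":"array","items":{"type":"number"}}}},"grip_force":{"type":"number"}},"required":["plan"]}

```bash
mkdir -p pics; cat > h.py <<'E'
import numpy as np, cv2
from rig import manip, optics
def cal(n):
    c=optics.get_calibration(n); R=cv2.Rodrigues(np.array(c["rvec"],float))[0]
    return np.array(c["intrinsics"],float),R,np.array(c["tvec"],float).ravel()
def ray(n,u,v):
    K,R,t=cal(n); d=R.T@np.linalg.inv(K)@np.array([u,v,1.]); return -R.T@t,d
def onz(n,u,v,z):
    o,d=ray(n,u,v); return o+d*(z-o[2])/d[2]
def proj(n,P):
    K,R,t=cal(n); p=(K@(R@np.atleast_2d(P).T+t[:,None])).T; return p[:,:2]/p[:,2:]
E
python3 - <<'E'
from h import *
for n in("scene","top"):
    im=optics.grab_frame(n); cv2.imwrite(f"pics/{n}0.png",cv2.resize(im[:,:,::-1],(800,600),interpolation=cv2.INTER_CUBIC)); np.save(f"{n}0.npy",im)
    K,R,t=cal(n); print(n,K.round(1).tolist(),(-R.T@t).round(3),R.round(2).tolist())
s=manip.observe(); print(s["time_s"],s["tcp_pos"],np.round(s["ee_rot"],3).tolist(),s["width"],s["wrist_force"])
E
```

```text
scene [[348.6, 0.0, 259.7], [0.0, 348.6, 194.5], [0.0, 0.0, 1.0]] [ 1.108 -0.596  0.624] [[0.74, 0.67, -0.02], [0.33, -0.39, -0.86], [-0.58, 0.63, -0.51]]
top [[495.7, 0.0, 259.5], [0.0, 495.7, 203.0], [0.0, 0.0, 1.0]] [0.289 0.038 1.346] [[-0.01, -1.0, -0.01], [-0.98, 0.01, -0.18], [0.18, 0.01, -0.98]]
0.1 [0.14519547 0.47812018 0.23086374] [[-0.957, 0.291, -0.0], [0.291, 0.957, -0.001], [-0.0, -0.001, -1.0]] 0.08529070199063556 [-0.30832818  0.18148828  0.17479643]
```

View pics/scene0.png

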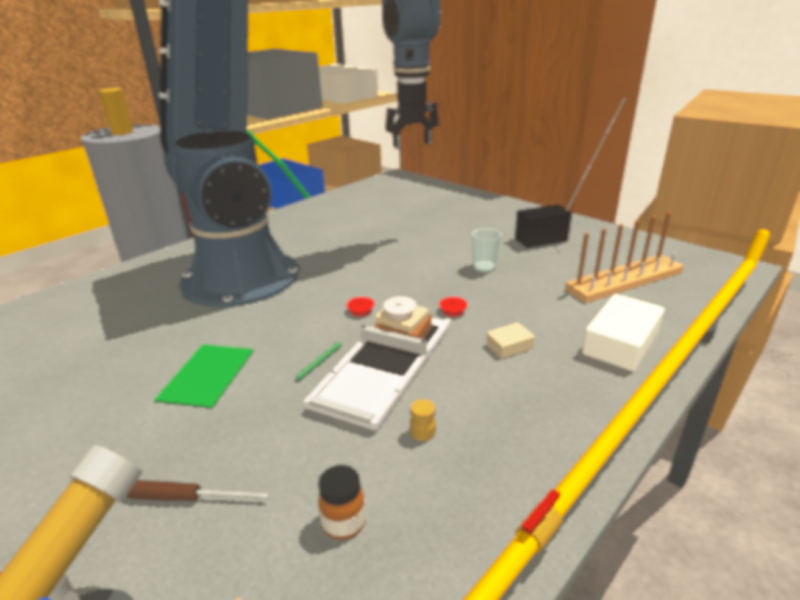

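View pics/top0.png

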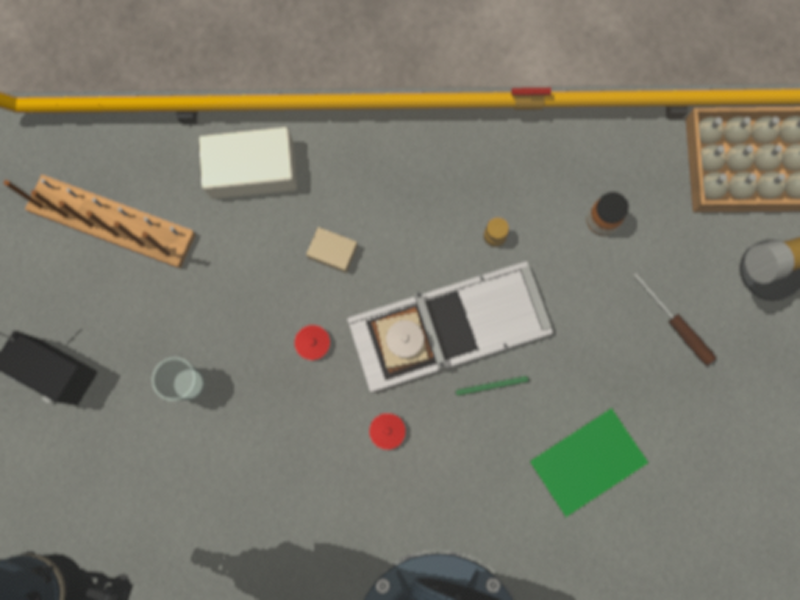

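The scene view shows the channel with the white-lidded crucible stack at (400,315), the fence at (395,340) and the dark plate end at (388,358). The top view shows the stack at (403,340), the fence at (435,330), the bare dark plate at (452,323), and the stop at about (538,300).

Candidates:
- **Plate:** the dark graphite one at top (452,323) is meant, since it lies in the channel. The green sheet at (590,462) is a look-alike.
- **Crucible:** the white one at (403,340) is meant, since it stands on the slab. The red ones at (313,342) and (388,431) are look-alikes.

I'll confirm these in one enlarged crop.

```bash
python3 - <<'E'
from h import *
im=np.load("top0.npy"); c=im[160:256,218:362]
cv2.imwrite("pics/crop0.png",cv2.resize(c[:,:,::-1],(792,528),interpolation=cv2.INTER_CUBIC))
E
```

```text
(no output)
```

View pics/crop0.png

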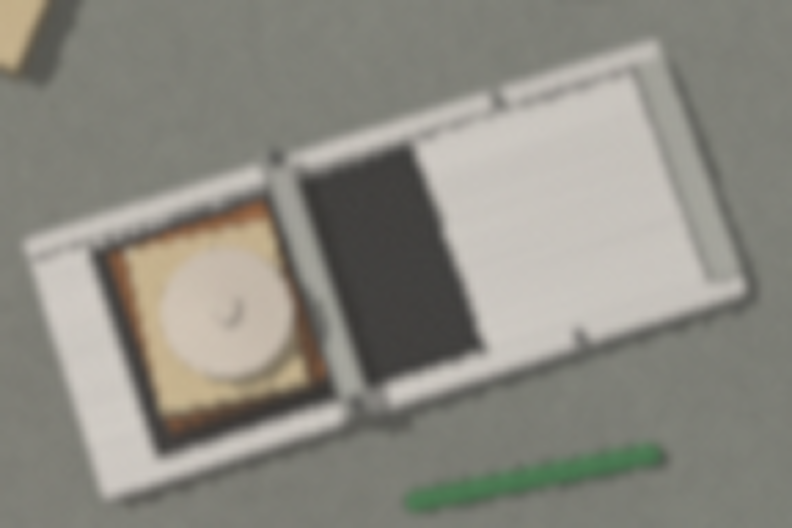

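The crop confirms it. The dark plate's bare end has corners at about (415,145) and (485,350) in crop pixels. The stop face runs from (640,75) to (712,280), and the white crucible stands on the slab behind the fence.

```bash
python3 - <<'E'
from h import *
f=lambda p:(np.array(p)+.5)/5.5-.5+np.array([218,160])
C=dict(bl=(25,245),nl=(108,498),nr=(745,292),br=(658,42))
for h in(.002,.008,.014):
    P={k:onz("top",*f(v),h+.015) for k,v in C.items()}
    print(h,{k:p.round(4).tolist() for k,p in P.items()})
    print(*[round(np.linalg.norm(P[a]-P[b]),4) for a,b in(("bl","br"),("nl","nr"),("bl","nl"),("br","nr"))])
    y=(P["bl"]+P["nl"]-P["br"]-P["nr"])/2; print("yaw of ch +y",np.degrees(np.arctan2(y[1],y[0])))
    pe=[onz("top",*f(v),h+.014) for v in((415,145),(485,350))]; st=[onz("top",*f(v),h+.020) for v in((640,75),(712,280))]
    print("plate end",np.round(pe,4).tolist(),"stop",np.round(st,4).tolist())
    print("scene px of corners",{k:proj("scene",p).round(1).tolist() for k,p in P.items()})
im=np.load("scene0.npy")[190:280,190:300]
cv2.imwrite("pics/crop1.png",cv2.resize(im[:,:,::-1],(715,585),interpolation=cv2.INTER_CUBIC))
E
```

```text
0.002 {'bl': [0.534, 0.1498, 0.017], 'nl': [0.4083, 0.1085, 0.017], 'nr': [0.5072, -0.2057, 0.017], 'br': [0.6347, -0.1675, 0.017]}
0.3329 0.3295 0.1324 0.1331
yaw of ch +y 107.53988667373451
plate end [[0.5832, -0.0446, 0.016], [0.4796, -0.077, 0.016]] stop [[0.6165, -0.1571, 0.022], [0.5125, -0.1889, 0.022]]
scene px of corners {'bl': [[287.3, 205.6]], 'nl': [[250.0, 197.5]], 'nr': [[194.3, 258.4]], 'br': [[239.3, 273.3]]}
0.008 {'bl': [0.5329, 0.1493, 0.023], 'nl': [0.4077, 0.1082, 0.023], 'nr': [0.5062, -0.2046, 0.023], 'br': [0.6332, -0.1666, 0.023]}
0.3314 0.328 0.1318 0.1325
yaw of ch +y 107.53988667373451
plate end [[0.5819, -0.0442, 0.022], [0.4787, -0.0765, 0.022]] stop [[0.6151, -0.1563, 0.028], [0.5115, -0.1878, 0.028]]
scene px of corners {'bl': [[287.0, 204.0]], 'nl': [[249.7, 195.9]], 'nr': [[194.2, 256.3]], 'br': [[239.0, 271.0]]}
0.014 {'bl': [0.5318, 0.1488, 0.029], 'nl': [0.4072, 0.1079, 0.029], 'nr': [0.5052, -0.2035, 0.029], 'br': [0.6316, -0.1656, 0.029]}
0.3299 0.3265 0.1312 0.1319
yaw of ch +y 107.53988667373451
plate end [[0.5805, -0.0439, 0.028], [0.4779, -0.0759, 0.028]] stop [[0.6136, -0.1554, 0.034], [0.5105, -0.1868, 0.034]]
scene px of corners {'bl': [[286.7, 202.4]], 'nl': [[249.5, 194.4]], 'nr': [[194.0, 254.1]], 'br': [[238.7, 268.7]]}
```

View pics/crop1.png

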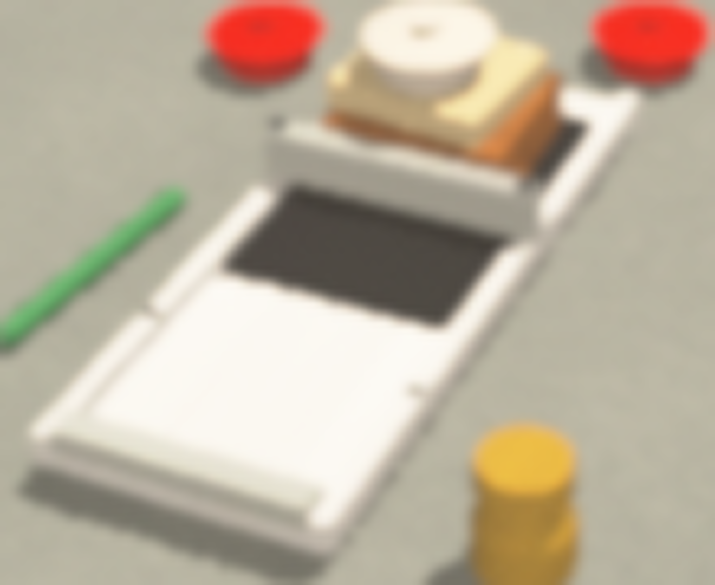

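send_rows(
  plan=[
    [[0, 0, 0.1, -0.051, -0.039, 0, -1], [0, 0, 0.2, -0.103, -0.078, 0, -1], [0, 0, 0.3, -0.154, -0.116, 0, -1], [0, 0, 0.4, -0.205, -0.155, 0, -1], [0, 0, 0.5, -0.257, -0.194, 0, -1], [0, 0, 0.6, -0.308, -0.233, 0, -1], [0, 0, 0.7, -0.359, -0.271, 0, -1], [0, 0, 0.8, -0.41, -0.31, 0, -1], [0, 0, 0.9, -0.462, -0.349, 0, -1], [0, 0, 0.972, -0.513, -0.388, 0, -1]],
  ],
  grip_force=20,
)

```text
time_s: 1.35
tcp_pos: [0.5135, -0.0292, 0.2311]
ee_rot: [[-0.296, 0.955, -0.0], [0.955, 0.296, 0.0], [0.0, -0.0, -1.0]]
wrist_force: [1.0, 1.0, 0.3]
width: 0.0003
grasp_force: 0.0
```

send_rows(
  plan=[
    [[0, 0, 0, 0, 0, 0, -1], [0, 0, 0, 0, 0, 0.02, -1], [0, 0, 0, 0, 0, 0.05, -1], [0, 0, 0, 0, 0, 0.08, -1], [0, 0, 0, 0, 0, 0.11, -1], [0, 0, 0, 0, 0, 0.14, -1], [0, 0, 0, 0, 0, 0.165, -1], [0, 0, 0, 0, 0, 0.181, -1], [0, 0, 0, 0, 0, 0.181, -1], [0, 0, 0, 0, 0, 0.181, -1]],
  ],
)

```text
time_s: 2.6
tcp_pos: [0.5129, -0.0268, 0.051]
ee_rot: [[-0.3, 0.954, 0.001], [0.954, 0.3, 0.0], [-0.0, 0.001, -1.0]]
wrist_force: [0.1, 0.5, 1.1]
width: -0.0001
grasp_force: 0.0
```

```bash
python3 - <<'E'
from h import *
s=manip.observe(); print(s["time_s"],s["tcp_pos"],s["wrist_force"],np.round(s["ee_rot"],3).tolist())
im=optics.grab_frame("scene")[180:280,190:310]
cv2.imwrite("pics/crop2.png",cv2.resize(im[:,:,::-1],(720,600),interpolation=cv2.INTER_CUBIC))
E
```

```text
2.6 [ 0.51290576 -0.02678006  0.05101366] [0.12364335 0.48041244 1.13386339] [[-0.3, 0.954, 0.001], [0.954, 0.3, 0.0], [-0.0, 0.001, -1.0]]
```

View pics/crop2.png

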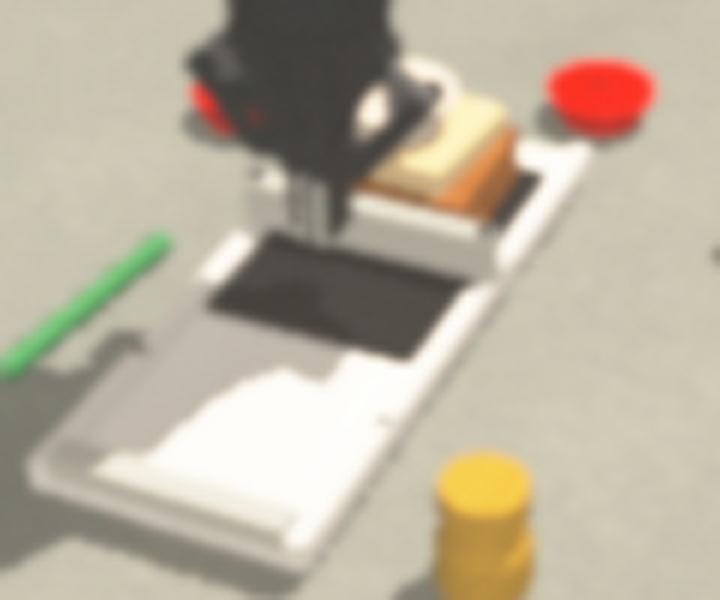

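The closed tips hang above the bare plate at crop (315,235), a bit too near the fence: about channel y -26 mm, x -5 mm. Nothing has been touched. I'll shift 20 mm away from the fence, then lower.

send_rows(
  plan=[
    [[0, 0, 0, -0.01, 0.003, 0, -1], [0, 0, 0, -0.02, 0.006, 0, -1], [0, 0, 0, -0.02, 0.006, 0, -1], [0, 0, 0, -0.02, 0.006, 0.004, -1], [0, 0, 0, -0.02, 0.006, 0.008, -1], [0, 0, 0, -0.02, 0.006, 0.012, -1], [0, 0, 0, -0.02, 0.006, 0.016, -1], [0, 0, 0, -0.02, 0.006, 0.019, -1], [0, 0, 0, -0.02, 0.006, 0.019, -1], [0, 0, 0, -0.02, 0.006, 0.019, -1]],
  ],
)

```text
time_s: 3.9
tcp_pos: [0.5245, -0.0444, 0.0314]
ee_rot: [[-0.299, 0.954, 0.0], [0.954, 0.299, 0.0], [-0.0, 0.0, -1.0]]
wrist_force: [-1.1, 0.2, 0.4]
width: 0.0001
grasp_force: 0.0
```

send_rows(
  plan=[
    [[0, 0, 0, 0, 0, 0.0005, -1], [0, 0, 0, 0, 0, 0.001, -1], [0, 0, 0, 0, 0, 0.0015, -1], [0, 0, 0, 0, 0, 0.002, -1], [0, 0, 0, 0, 0, 0.0025, -1], [0, 0, 0, 0, 0, 0.003, -1], [0, 0, 0, 0, 0, 0.0035, -1], [0, 0, 0, 0, 0, 0.004, -1], [0, 0, 0, 0, 0, 0.004, -1], [0, 0, 0, 0, 0, 0.004, -1]],
  ],
)

```text
time_s: 5.15
tcp_pos: [0.5245, -0.0444, 0.0273]
ee_rot: [[-0.299, 0.954, 0.0], [0.954, 0.299, 0.0], [0.0, 0.0, -1.0]]
wrist_force: [0.4, 0.1, -0.0]
width: -0.0002
grasp_force: 0.0
```

send_rows(
  plan=[
    [[0, 0, 0, 0, 0, 0.0003, -1], [0, 0, 0, 0, 0, 0.0006, -1], [0, 0, 0, 0, 0, 0.0009, -1], [0, 0, 0, 0, 0, 0.0012, -1], [0, 0, 0, 0, 0, 0.0015, -1], [0, 0, 0, 0, 0, 0.0018, -1], [0, 0, 0, 0, 0, 0.0021, -1], [0, 0, 0, 0, 0, 0.0024, -1], [0, 0, 0, 0, 0, 0.0024, -1], [0, 0, 0, 0, 0, 0.0024, -1]],
  ],
)

```text
time_s: 6.4
tcp_pos: [0.5245, -0.0444, 0.0249]
ee_rot: [[-0.299, 0.954, 0.0], [0.954, 0.299, -0.0], [-0.0, 0.0, -1.0]]
wrist_force: [0.6, -0.1, 0.8]
width: 0.0001
grasp_force: 0.0
```

```bash
python3 -c "
from h import *
s=manip.observe(); print(s['tcp_pos'],s['wrist_force'])"
```

```text
[ 0.52446299 -0.04441572  0.02491691] [ 0.60162811 -0.08304278  0.79226658]
```

send_rows(
  plan=[
    [[0, 0, 0, 0, 0, 0.0003, -1], [0, 0, 0, 0, 0, 0.0006, -1], [0, 0, 0, 0, 0, 0.0009, -1], [0, 0, 0, 0, 0, 0.0012, -1], [0, 0, 0, 0, 0, 0.0012, -1], [0, 0, 0, 0, 0, 0.0012, -1], [0, 0, 0, 0, 0, 0.0012, -1], [0, 0, 0, 0, 0, 0.0012, -1], [0, 0, 0, 0, 0, 0.0012, -1], [0, 0, 0, 0, 0, 0.0012, -1]],
  ],
)

```text
time_s: 7.65
tcp_pos: [0.5244, -0.0444, 0.0238]
ee_rot: [[-0.299, 0.954, 0.0], [0.954, 0.299, -0.0], [-0.0, 0.0, -1.0]]
wrist_force: [-2.1, -0.0, 5.0]
width: -0.0001
grasp_force: 2.6
```

send_rows(
  plan=[
    [[0, 0, 0, 0, 0, 0.0003, -1], [0, 0, 0, 0, 0, 0.0003, -1], [0, 0, 0, 0, 0, 0.0003, -1], [0, 0, 0, 0, 0, 0.0003, -1], [0, 0, 0, 0, 0, 0.0003, -1], [0, 0, 0, 0, 0, 0.0003, -1], [0, 0, 0, 0, 0, 0.0003, -1], [0, 0, 0, 0, 0, 0.0003, -1], [0, 0, 0, 0, 0, 0.0003, -1], [0, 0, 0, 0, 0, 0.0003, -1]],
  ],
)

```text
time_s: 8.9
tcp_pos: [0.5245, -0.0444, 0.0237]
ee_rot: [[-0.299, 0.954, 0.0], [0.954, 0.299, -0.0], [-0.0, 0.0, -1.0]]
wrist_force: [-3.3, 0.5, 11.2]
width: 0.0001
grasp_force: 5.4
```

send_rows(
  plan=[
    [[0, 0, 0, -0.0005, 0, 0, -1], [0, 0, 0, -0.001, 0, 0, -1], [0, 0, 0, -0.0015, 0, 0, -1], [0, 0, 0, -0.0025, 0, 0, -1], [0, 0, 0, -0.0035, 0, 0, -1], [0, 0, 0, -0.0045, 0, 0, -1], [0, 0, 0, -0.0055, 0, 0, -1], [0, 0, 0, -0.0065, 0, 0, -1], [0, 0, 0, -0.0075, 0, 0, -1], [0, 0, 0, -0.0085, 0, 0, -1]],
  ],
)

```text
time_s: 10.15
tcp_pos: [0.5272, -0.0515, 0.0237]
ee_rot: [[-0.3, 0.954, 0.001], [0.954, 0.3, 0.002], [0.002, 0.001, -1.0]]
wrist_force: [-2.7, 9.0, 10.8]
width: -0.0
grasp_force: 5.2
```

```bash
cat >> h.py <<'E'
O=np.array([.510,0.]);a=np.radians(17.4);EX=np.array([np.cos(a),np.sin(a)]);EY=np.array([-np.sin(a),np.cos(a)])
def ch(p): d=np.array(p)[:2]-O; return (d@EX,d@EY)
def status():
    s=manip.observe(); f=np.array(s["wrist_force"]); print(s["time_s"],"tcp ch",np.round(ch(s["tcp_pos"]),4),s["tcp_pos"][2].round(4),"F",f.round(1),"along y",(f[:2]@EY).round(1))
def edge(side):
    """plate -y end in channel coords from the top view: rows of the bed sampled along channel y"""
    im=optics.grab_frame("top").mean(2).astype(np.float32)
    out=[]
    for x in side:
        ys=np.arange(-.178,-.02,.0005); P=[[*(O+x*EX+y*EY),.0237] for y in ys]
        uv=proj("top",np.array(P)).astype(np.float32); v=cv2.remap(im,uv[:,:1],uv[:,1:],cv2.INTER_LINEAR).ravel()
        dk=np.where(v<110)[0]; out.append((x,round(float(ys[dk[0]]),4) if len(dk) else None))
    print(out)
E
python3 -c "
from h import *
status();edge((-.045,-.035,.035,.045))"
```

```text
10.15 tcp ch [ 0.001  -0.0543] 0.0237 F [-2.7  9.  10.8] along y 9.4
[(-0.045, -0.178), (-0.035, -0.178), (0.035, -0.178), (0.045, -0.178)]
```

```bash
python3 - <<'E'
from h import *
im=optics.grab_frame("top"); c=im[160:256,218:362]
cv2.imwrite("pics/crop3.png",cv2.resize(c[:,:,::-1],(792,528),interpolation=cv2.INTER_CUBIC))
g=im.mean(2).astype(np.float32)
for x in(-.045,-.03,.03,.045):
    ys=np.arange(-.178,-.04,.004);uv=proj("top",np.array([[*(O+x*EX+y*EY),.0237] for y in ys])).astype(np.float32)
    print(x,cv2.remap(g,uv[:,:1],uv[:,1:],cv2.INTER_LINEAR).ravel().astype(int).tolist())
E
```

```text
-0.045 [78, 80, 81, 83, 84, 86, 86, 87, 87, 89, 89, 89, 90, 90, 91, 91, 91, 92, 92, 92, 92, 91, 92, 93, 93, 93, 93, 94, 94, 94, 94, 94, 95, 95, 95]
-0.03 [78, 80, 82, 83, 84, 85, 87, 88, 88, 88, 89, 90, 90, 90, 91, 92, 92, 92, 92, 92, 92, 92, 92, 93, 93, 93, 94, 94, 94, 95, 95, 95, 94, 95, 96]
0.03 [77, 80, 82, 83, 85, 85, 87, 88, 88, 89, 90, 90, 91, 90, 91, 92, 92, 92, 91, 92, 93, 92, 93, 93, 94, 94, 94, 94, 93, 94, 94, 94, 94, 94, 93]
0.045 [77, 80, 81, 83, 85, 86, 87, 88, 89, 89, 90, 90, 91, 90, 91, 92, 92, 92, 92, 92, 92, 93, 93, 93, 93, 94, 94, 93, 93, 93, 93, 93, 92, 92, 91]
```

View pics/crop3.png

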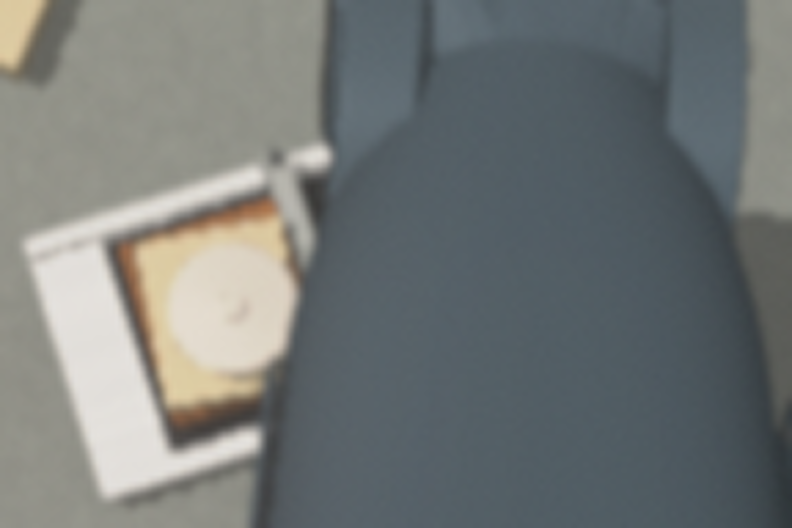

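The arm hides the plate's front from above. The plate's rear edge has moved from crop (95,255) to (110,245), about 7 mm, so it follows the finger. The stack has slid up to the fence. I'll track the front edge in the scene view instead.

```bash
cat >> h.py <<'E'
def front(show=False):
    im=optics.grab_frame("scene"); g=im.mean(2).astype(np.float32)
    for x in(-.045,-.03,.03,.045):
        ys=np.arange(-.175,-.03,.0005);uv=proj("scene",np.array([[*(O+x*EX+y*EY),.0237] for y in ys])).astype(np.float32)
        v=cv2.remap(g,uv[:,:1],uv[:,1:],cv2.INTER_LINEAR).ravel()
        d=np.diff(cv2.GaussianBlur(v[:,None],(1,9),0).ravel()); i=int(np.argmin(d)); print(x,"front y",round(float(ys[i]),4),"before/after",v[max(i-12,0)].round(),v[min(i+12,len(v)-1)].round())
    return im
def rear():
    im=optics.grab_frame("top"); g=im.mean(2).astype(np.float32)
    for x in(-.05,-.03,0,.03,.05):
        ys=np.arange(.03,.125,.0005);uv=proj("top",np.array([[*(O+x*EX+y*EY),.0237] for y in ys])).astype(np.float32)
        v=cv2.remap(g,uv[:,:1],uv[:,1:],cv2.INTER_LINEAR).ravel()
        d=np.diff(cv2.GaussianBlur(v[:,None],(1,9),0).ravel()); i=int(np.argmax(d)); print(x,"rear y",round(float(ys[i]),4))
E
python3 -c "
from h import *
front();rear();status()"
```

```text
-0.045 front y -0.075 before/after 171.0 94.0
-0.03 front y -0.0775 before/after 172.0 74.0
0.03 front y -0.0775 before/after 175.0 83.0
0.045 front y -0.077 before/after 246.0 92.0
-0.05 rear y 0.097
-0.03 rear y 0.099
0 rear y 0.098
0.03 rear y 0.098
0.05 rear y 0.0995
10.35 tcp ch [ 0.001  -0.0544] 0.0237 F [-1.7  8.5 10.4] along y 8.6
```

send_rows(
  plan=[
    [[0, 0, 0, -0.001, 0, 0.0001, -1], [0, 0, 0, -0.003, 0, 0.0001, -1], [0, 0, 0, -0.005, 0, 0.0001, -1], [0, 0, 0, -0.0075, 0, 0.0001, -1], [0, 0, 0, -0.01, 0, 0.0001, -1], [0, 0, 0, -0.0125, 0, 0.0001, -1], [0, 0, 0, -0.015, 0, 0.0001, -1], [0, 0, 0, -0.017, 0, 0.0001, -1], [0, 0, 0, -0.019, 0, 0.0001, -1], [0, 0, 0, -0.02, 0, 0.0001, -1]],
  ],
)

```text
time_s: 11.6
tcp_pos: [0.5333, -0.0705, 0.0237]
ee_rot: [[-0.3, 0.954, 0.001], [0.954, 0.3, 0.002], [0.002, 0.001, -1.0]]
wrist_force: [-2.7, 10.3, 12.4]
width: -0.0001
grasp_force: 6.2
```

```bash
python3 -c "
from h import *
front();rear();status()"
```

```text
-0.045 front y -0.095 before/after 172.0 92.0
-0.03 front y -0.0985 before/after 176.0 80.0
0.03 front y -0.0965 before/after 174.0 78.0
0.045 front y -0.0955 before/after 241.0 83.0
-0.05 rear y 0.078
-0.03 rear y 0.0915
0 rear y 0.093
0.03 rear y 0.092
0.05 rear y 0.092
11.7 tcp ch [ 0.0011 -0.0743] 0.0237 F [-2.   8.7 11.4] along y 8.9
```

send_rows(
  plan=[
    [[0, 0, 0, -0.001, 0, 0, -1], [0, 0, 0, -0.003, 0, 0, -1], [0, 0, 0, -0.006, 0, 0, -1], [0, 0, 0, -0.009, 0, 0, -1], [0, 0, 0, -0.012, 0, 0, -1], [0, 0, 0, -0.015, 0, 0, -1], [0, 0, 0, -0.018, 0, 0, -1], [0, 0, 0, -0.021, 0, 0, -1], [0, 0, 0, -0.023, 0, 0, -1], [0, 0, 0, -0.025, 0, 0, -1]],
  ],
)

```text
time_s: 12.95
tcp_pos: [0.5407, -0.0942, 0.0237]
ee_rot: [[-0.3, 0.954, 0.001], [0.954, 0.3, 0.003], [0.002, 0.001, -1.0]]
wrist_force: [-4.1, 11.0, 13.1]
width: -0.0005
grasp_force: 6.5
```

```bash
python3 -c "
from h import *
front();rear();status()"
```

```text
-0.045 front y -0.1195 before/after 169.0 90.0
-0.03 front y -0.123 before/after 175.0 75.0
0.03 front y -0.12 before/after 176.0 75.0
0.045 front y -0.1205 before/after 246.0 82.0
-0.05 rear y 0.052
-0.03 rear y 0.0915
0 rear y 0.093
0.03 rear y 0.092
0.05 rear y 0.092
13.05 tcp ch [ 0.0011 -0.0993] 0.0237 F [-3.4  8.7 13.1] along y 9.4
```

send_rows(
  plan=[
    [[0, 0, 0, -0.001, 0, -5e-05, -1], [0, 0, 0, -0.003, 0, -5e-05, -1], [0, 0, 0, -0.005, 0, -5e-05, -1], [0, 0, 0, -0.0075, 0, -5e-05, -1], [0, 0, 0, -0.01, 0, -5e-05, -1], [0, 0, 0, -0.0125, 0, -5e-05, -1], [0, 0, 0, -0.015, 0, -5e-05, -1], [0, 0, 0, -0.017, 0, -5e-05, -1], [0, 0, 0, -0.019, 0, -5e-05, -1], [0, 0, 0, -0.02, 0, -5e-05, -1]],
  ],
)

```text
time_s: 14.3
tcp_pos: [0.5466, -0.1137, 0.0236]
ee_rot: [[-0.3, 0.954, 0.0], [0.954, 0.3, 0.002], [0.002, 0.001, -1.0]]
wrist_force: [-2.5, 8.2, 10.2]
width: 0.0001
grasp_force: 4.8
```

```bash
python3 -c "
from h import *
front();status()"
```

```text
-0.045 front y -0.12 before/after 237.0 98.0
-0.03 front y -0.123 before/after 246.0 84.0
0.03 front y -0.1205 before/after 242.0 78.0
0.045 front y -0.1225 before/after 249.0 89.0
14.35 tcp ch [ 0.001  -0.1195] 0.0236 F [-2.5  8.1  9.5] along y 8.5
```

```bash
python3 - <<'E'
from h import *
a=optics.grab_frame("scene")[180:280,190:310]
rear()
cv2.imwrite("pics/crop4.png",cv2.resize(a[:,:,::-1],(720,600),interpolation=cv2.INTER_CUBIC))
E
```

```text
-0.05 rear y 0.052
-0.03 rear y 0.0915
0 rear y 0.093
0.03 rear y 0.092
0.05 rear y 0.092
```

View pics/crop4.png

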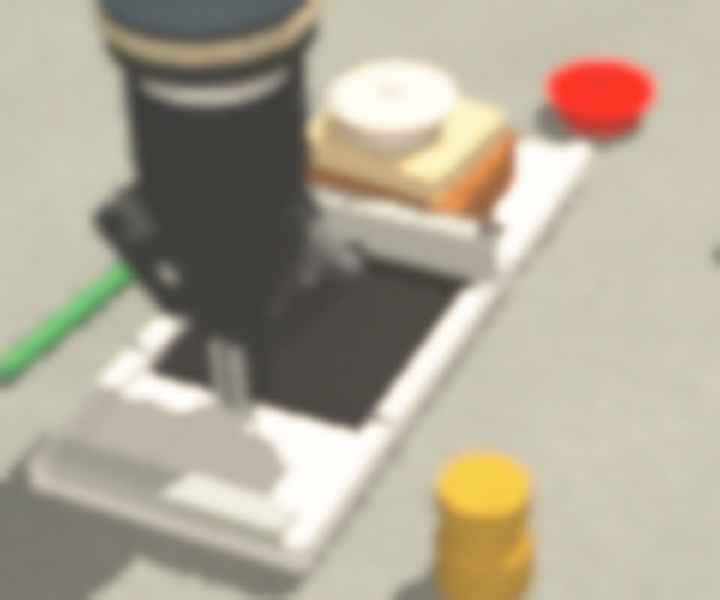

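The picture shows the tips at the plate's front edge (235,405), the stack still upright at (400,130), and the plate end at (365,428). The plate stuck with its rear at y 0.052 while the fingertips slipped about 20 mm. I'll lift, go back and press slightly harder, around 15 N.

send_rows(
  plan=[
    [[0, 0, 0, 0, 0, -0.003, -1], [0, 0, 0, 0, 0, -0.006, -1], [0, 0, 0, 0.01, 0, -0.006, -1], [0, 0, 0, 0.02, 0, -0.006, -1], [0, 0, 0, 0.025, 0, -0.006, -1], [0, 0, 0, 0.025, 0, -0.004, -1], [0, 0, 0, 0.025, 0, -0.0025, -1], [0, 0, 0, 0.025, 0, -0.0015, -1], [0, 0, 0, 0.025, 0, -0.001, -1], [0, 0, 0, 0.025, 0, -0.0006, -1]],
  ],
)

```text
time_s: 15.7
tcp_pos: [0.539, -0.0908, 0.0239]
ee_rot: [[-0.299, 0.954, 0.0], [0.954, 0.299, -0.0], [-0.0, 0.0, -1.0]]
wrist_force: [0.2, -0.1, -0.3]
width: -0.0002
grasp_force: 0.0
```

send_rows(
  plan=[
    [[0, 0, 0, 0, 0, 0.0002, -1], [0, 0, 0, 0, 0, 0.0003, -1], [0, 0, 0, 0, 0, 0.0004, -1], [0, 0, 0, 0, 0, 0.0005, -1], [0, 0, 0, 0, 0, 0.0006, -1], [0, 0, 0, 0, 0, 0.0006, -1], [0, 0, 0, 0, 0, 0.0006, -1], [0, 0, 0, 0, 0, 0.0006, -1], [0, 0, 0, 0, 0, 0.0006, -1], [0, 0, 0, 0, 0, 0.0006, -1]],
  ],
)

```text
time_s: 16.95
tcp_pos: [0.539, -0.0907, 0.0237]
ee_rot: [[-0.299, 0.954, 0.0], [0.954, 0.299, -0.0], [-0.0, 0.0, -1.0]]
wrist_force: [-1.8, -0.3, 8.3]
width: -0.0004
grasp_force: 4.4
```

```bash
python3 -c "
from h import *
front();rear();status()
f=lambda p:(np.array(p)+.5)/5.5-.5+np.array([218,160])
for v in((498,97),(583,338)): print(ch(onz('top',*f(v),.025)))"
```

```text
-0.045 front y -0.1205 before/after 210.0 91.0
-0.03 front y -0.1235 before/after 177.0 76.0
0.03 front y -0.1205 before/after 167.0 72.0
0.045 front y -0.1225 before/after 245.0 90.0
-0.05 rear y 0.052
-0.03 rear y 0.0915
0 rear y 0.093
0.03 rear y 0.092
0.05 rear y 0.092
17.05 tcp ch [ 0.0006 -0.0953] 0.0237 F [-3.3  0.3  9.1] along y 1.3
(np.float64(0.06522704694150648), np.float64(-0.11033826016347384))
(np.float64(-0.06214746575953768), np.float64(-0.11070537759288303))
```

send_rows(
  plan=[
    [[0, 0, 0, 0, 0, 0.0002, -1], [0, 0, 0, 0, 0, 0.0003, -1], [0, 0, 0, 0, 0, 0.0003, -1], [0, 0, 0, -0.001, 0, 0.0003, -1], [0, 0, 0, -0.002, 0, 0.0003, -1], [0, 0, 0, -0.0035, 0, 0.0003, -1], [0, 0, 0, -0.005, 0, 0.0003, -1], [0, 0, 0, -0.0065, 0, 0.0003, -1], [0, 0, 0, -0.008, 0, 0.0003, -1], [0, 0, 0, -0.0095, 0, 0.0003, -1]],
  ],
)

```text
time_s: 18.3
tcp_pos: [0.5423, -0.0988, 0.0237]
ee_rot: [[-0.3, 0.954, 0.001], [0.954, 0.3, 0.002], [0.001, 0.002, -1.0]]
wrist_force: [-2.7, 8.0, 12.2]
width: 0.0001
grasp_force: 6.3
```

```bash
python3 -c "
from h import *
front();rear();status()"
```

```text
-0.045 front y -0.1295 before/after 170.0 90.0
-0.03 front y -0.1315 before/after 174.0 69.0
0.03 front y -0.1295 before/after 173.0 73.0
0.045 front y -0.13 before/after 245.0 82.0
-0.05 rear y 0.044
-0.03 rear y 0.071
0 rear y 0.056
0.03 rear y 0.0965
0.05 rear y 0.048
18.4 tcp ch [ 0.0013 -0.1041] 0.0237 F [-2.4  7.7 12. ] along y 8.1
```

send_rows(
  plan=[
    [[0, 0, 0, -0.001, 0, 5e-05, -1], [0, 0, 0, -0.003, 0, 5e-05, -1], [0, 0, 0, -0.005, 0, 5e-05, -1], [0, 0, 0, -0.0075, 0, 5e-05, -1], [0, 0, 0, -0.01, 0, 5e-05, -1], [0, 0, 0, -0.0125, 0, 5e-05, -1], [0, 0, 0, -0.015, 0, 5e-05, -1], [0, 0, 0, -0.017, 0, 5e-05, -1], [0, 0, 0, -0.019, 0, 5e-05, -1], [0, 0, 0, -0.02, 0, 5e-05, -1]],
  ],
)

```text
time_s: 19.65
tcp_pos: [0.5484, -0.1181, 0.0237]
ee_rot: [[-0.3, 0.954, 0.001], [0.954, 0.3, 0.002], [0.001, 0.002, -1.0]]
wrist_force: [-3.0, 7.7, 12.0]
width: 0.0006
grasp_force: 6.6
```

```bash
python3 -c "
from h import *
front();status()"
```

```text
-0.045 front y -0.1515 before/after 177.0 105.0
-0.03 front y -0.151 before/after 175.0 66.0
0.03 front y -0.1505 before/after 174.0 71.0
0.045 front y -0.1495 before/after 237.0 79.0
19.7 tcp ch [ 0.0013 -0.1242] 0.0237 F [-1.6  6.6 13.1] along y 6.8
```

send_rows(
  plan=[
    [[0, 0, 0, -0.001, 0, 0, -1], [0, 0, 0, -0.003, 0, 0, -1], [0, 0, 0, -0.005, 0, 0, -1], [0, 0, 0, -0.0075, 0, 0, -1], [0, 0, 0, -0.01, 0, 0, -1], [0, 0, 0, -0.0125, 0, 0, -1], [0, 0, 0, -0.015, 0, 0, -1], [0, 0, 0, -0.017, 0, 0, -1], [0, 0, 0, -0.019, 0, 0, -1], [0, 0, 0, -0.02, 0, 0, -1]],
  ],
)

```text
time_s: 20.95
tcp_pos: [0.5544, -0.1374, 0.0237]
ee_rot: [[-0.3, 0.954, 0.001], [0.954, 0.3, 0.001], [0.001, 0.002, -1.0]]
wrist_force: [-2.6, 5.6, 12.8]
width: 0.0003
grasp_force: 6.0
```

```bash
python3 -c "
from h import *
front();status()"
```

```text
-0.045 front y -0.17 before/after 157.0 92.0
-0.03 front y -0.1705 before/after 145.0 62.0
0.03 front y -0.169 before/after 153.0 67.0
0.045 front y -0.169 before/after 227.0 74.0
21.0 tcp ch [ 0.0013 -0.1445] 0.0237 F [-0.9  3.7 12.3] along y 3.8
```

send_rows(
  plan=[
    [[0, 0, 0, -0.001, 0, 0, -1], [0, 0, 0, -0.002, 0, 0, -1], [0, 0, 0, -0.003, 0, 0, -1], [0, 0, 0, -0.004, 0, 0, -1], [0, 0, 0, -0.005, 0, 0, -1], [0, 0, 0, -0.006, 0, 0, -1], [0, 0, 0, -0.007, 0, 0, -1], [0, 0, 0, -0.008, 0, 0, -1], [0, 0, 0, -0.009, 0, 0, -1], [0, 0, 0, -0.01, 0, 0, -1]],
  ],
)

```text
time_s: 22.25
tcp_pos: [0.5574, -0.1469, 0.0237]
ee_rot: [[-0.3, 0.954, 0.001], [0.954, 0.3, 0.001], [0.001, 0.002, -1.0]]
wrist_force: [-1.3, 5.2, 11.8]
width: 0.0001
grasp_force: 6.0
```

```bash
python3 -c "
from h import *
status()"
```

```text
22.25 tcp ch [ 0.0013 -0.1543] 0.0237 F [-1.3  5.2 11.8] along y 5.3
```

send_rows(
  plan=[
    [[0, 0, 0, -0.0005, 0, 0, -1], [0, 0, 0, -0.001, 0, 0, -1], [0, 0, 0, -0.0015, 0, 0, -1], [0, 0, 0, -0.002, 0, 0, -1], [0, 0, 0, -0.0025, 0, 0, -1], [0, 0, 0, -0.003, 0, 0, -1], [0, 0, 0, -0.0035, 0, 0, -1], [0, 0, 0, -0.004, 0, 0, -1], [0, 0, 0, -0.0045, 0, 0, -1], [0, 0, 0, -0.005, 0, 0, -1]],
  ],
)

```text
time_s: 23.5
tcp_pos: [0.5588, -0.1513, 0.0237]
ee_rot: [[-0.3, 0.954, 0.001], [0.954, 0.3, 0.002], [0.001, 0.002, -1.0]]
wrist_force: [-1.5, 8.8, 13.9]
width: 0.0
grasp_force: 6.5
```

```bash
python3 -c "
from h import *
status();rear()"
```

```text
23.5 tcp ch [ 0.0014 -0.159 ] 0.0237 F [-1.5  8.8 13.9] along y 8.8
-0.05 rear y 0.0825
-0.03 rear y 0.058
0 rear y 0.0935
0.03 rear y 0.094
0.05 rear y 0.0915
```

The drag force has risen from 5 N to 9 N, which suggests contact with the stop. One more short push should seat it.

send_rows(
  plan=[
    [[0, 0, 0, -0.0005, 0, 0, -1], [0, 0, 0, -0.001, 0, 0, -1], [0, 0, 0, -0.0015, 0, 0, -1], [0, 0, 0, -0.002, 0, 0, -1], [0, 0, 0, -0.0025, 0, 0, -1], [0, 0, 0, -0.003, 0, 0, -1], [0, 0, 0, -0.003, 0, 0, -1], [0, 0, 0, -0.003, 0, 0, -1], [0, 0, 0, -0.003, 0, 0, -1], [0, 0, 0, -0.003, 0, 0, -1]],
  ],
)

```text
time_s: 24.8
tcp_pos: [0.5594, -0.1534, 0.0237]
ee_rot: [[-0.3, 0.954, 0.001], [0.954, 0.3, 0.003], [0.003, 0.002, -1.0]]
wrist_force: [-4.6, 12.8, 15.4]
width: -0.0001
grasp_force: 7.8
```

```bash
python3 -c "
from h import *
status();im=front()[180:280,190:310]
cv2.imwrite('pics/crop5.png',cv2.resize(im[:,:,::-1],(720,600),interpolation=cv2.INTER_CUBIC))"
```

```text
24.8 tcp ch [ 0.0013 -0.1612] 0.0237 F [-4.6 12.8 15.4] along y 13.6
-0.045 front y -0.1735 before/after 129.0 97.0
-0.03 front y -0.173 before/after 117.0 70.0
0.03 front y -0.1735 before/after 116.0 73.0
0.045 front y -0.173 before/after 190.0 76.0
```

View pics/crop5.png

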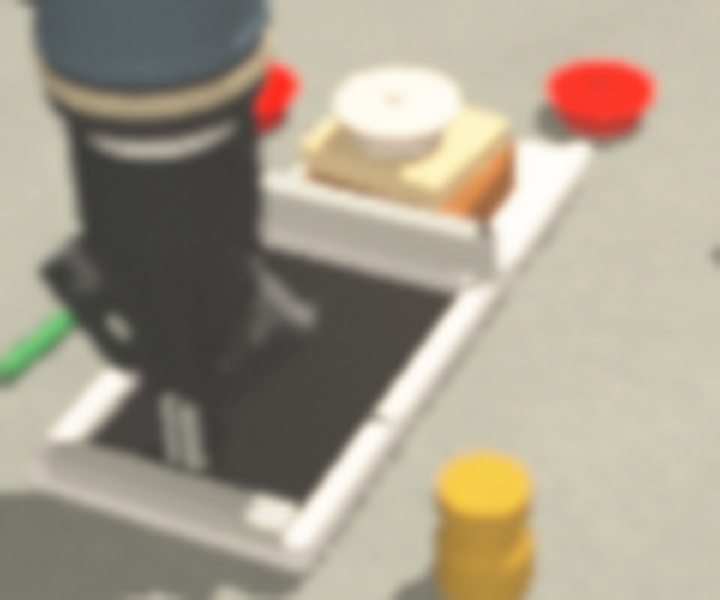

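The plate fills the channel from the fence to the stop, with its front edge on the stop at (90,440) to (290,500). The stack is standing, dropped behind the fence at (400,140). I'll lift straight up and then swing clear.

send_rows(
  plan=[
    [[0, 0, 0, 0, 0, -0.001, -1], [0, 0, 0, 0, 0, -0.004, -1], [0, 0, 0, 0, 0, -0.012, -1], [0, 0, 0, 0, 0, -0.03, -1], [0, 0, 0, 0, 0, -0.055, -1], [0, 0, 0, 0, 0, -0.085, -1], [0, 0, 0, 0, 0, -0.115, -1], [0, 0, 0, 0, 0, -0.145, -1], [0, 0, 0, 0, 0, -0.17, -1], [0, 0, 0, 0, 0, -0.19, -1]],
  ],
)

```text
time_s: 26.1
tcp_pos: [0.5593, -0.1553, 0.2147]
ee_rot: [[-0.299, 0.954, 0.001], [0.954, 0.299, -0.0], [-0.001, 0.001, -1.0]]
wrist_force: [1.4, 0.2, 0.5]
width: -0.0001
grasp_force: 0.0
```

send_rows(
  plan=[
    [[0, 0, 0, 0.02, 0, -0.01, -1], [0, 0, 0, 0.06, 0, -0.02, -1], [0, 0, 0, 0.1, 0, -0.02, -1], [0, 0, 0, 0.15, 0, -0.02, -1], [0, 0, 0, 0.2, 0, -0.02, -1], [0, 0, 0, 0.25, 0, -0.02, -1], [0, 0, 0, 0.3, 0, -0.02, -1], [0, 0, 0, 0.35, 0, -0.02, -1], [0, 0, 0, 0.39, 0, -0.02, -1], [0, 0, 0, 0.4, 0, -0.02, -1]],
  ],
)

```text
time_s: 27.35
tcp_pos: [0.4377, 0.2287, 0.2329]
ee_rot: [[-0.302, 0.953, -0.001], [0.953, 0.302, 0.0], [0.0, -0.0, -1.0]]
wrist_force: [-0.1, 0.0, -0.7]
width: -0.0001
grasp_force: 0.0
```

```bash
python3 - <<'E'
from h import *
status()
im=optics.grab_frame("top"); c=im[160:256,218:362]
cv2.imwrite("pics/crop6.png",cv2.resize(c[:,:,::-1],(792,528),interpolation=cv2.INTER_CUBIC))
g=im.mean(2).astype(np.float32)
for x in(-.045,-.02,.02,.045):
    ys=np.arange(-.185,.012,.0005);uv=proj("top",np.array([[*(O+x*EX+y*EY),.0237] for y in ys])).astype(np.float32)
    v=cv2.remap(g,uv[:,:1],uv[:,1:],cv2.INTER_LINEAR).ravel();d=np.where(v<110)[0];print(x,"dark y",ys[d[0]].round(4),ys[d[-1]].round(4))
E
```

```text
27.35 tcp ch [-0.0006  0.2399] 0.2329 F [-0.1  0.  -0.7] along y 0.0
-0.045 dark y -0.178 -0.009
-0.02 dark y -0.178 -0.009
0.02 dark y -0.1785 -0.009
0.045 dark y -0.1785 -0.0095
```

View pics/crop6.png

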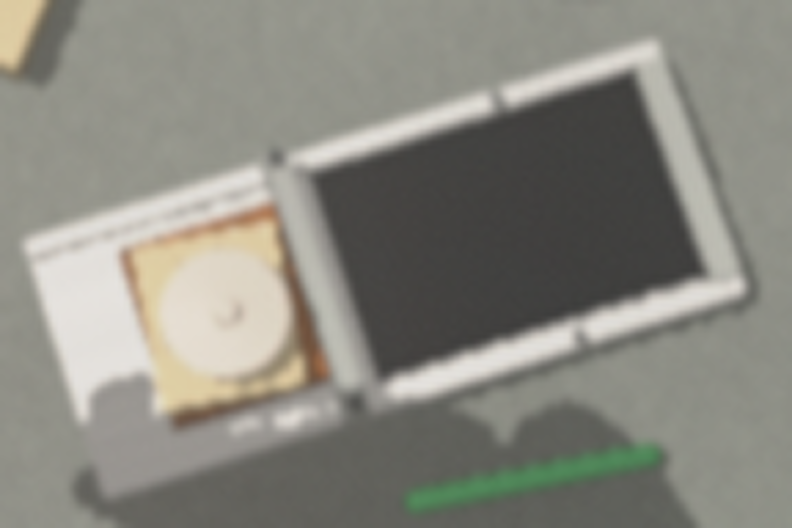

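The dark plate butts on the stop along its whole width, from (640,72) to (708,275). There is no bright gap, and its rear end is clear of the fence. The stack stands upright behind the fence at (225,310), and the green rod hasn't moved.

```bash
python3 -c "
from rig import manip
print(manip.sign_off())"
```

```text
the job is handed in; nothing more can be done
None
```

The graphite plate is out from under the stack and sits flush on the end stop, and the stack stands upright behind the fence. The hand is clear and the job is handed in. The highest drag force I read was about 14 N, and the fingertips slipped once along the plate before I pressed again.

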